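# Seat a divider comb in a straw jig and slide it to the stop

## Robot

A 6-joint arm with a two-finger parallel gripper is mounted at the origin on a cart in front of the work surface, level with it; the furniture and walls round the work are solid. World frame = base frame: x ahead of the robot, y to its left, z up, the work surface at z = 0. Lengths are in m, angles in degrees, forces in N, time in s.
With the tool pointing down it reaches from about 0.375 to 0.925 m from the base axis. Payload 5.7 kg.
Tool frame: the origin (TCP) lies at the very end of the fingers, on their centre line; the grasp point (between the pads) lies manip.hold_point_z behind it (manip.hold_point_z is the distance from the TCP to the grasp point, in m); z points along the fingers, y is the line along which they close (so a half turn about z gives the same grasp; the last joint's range is limited). The gripper opens to 85 mm and grips with 20 to 120 N. Pads are 22 mm wide; open, the fingers measure 114 mm over their backs; the gripper's body (76 mm by 85 mm) begins 54 mm behind the grasp point. The pads swing forward as they close: fully open they stand 13 mm farther back than shut.
Start: joints at [-74.089, 20.558, 86.54, -0, 72.909, -6.595], TCP at [0.23, -0.554, 0.231] pointing down, gripper open.
Joint ranges: [-170.27, 170.27], [-57.76, 135], [12.27, 136.19], [-55.21, 235.2], [11.17, 155.16], [-170.74, 170.74]. Speed limits (degrees/s): [136.94, 136.94, 180, 180, 180, 180].

## Interface

Orientations are given as [roll, pitch, yaw] about the fixed x, y, z axes, in that order (R = Rz(yaw) Ry(pitch) Rx(roll)).
In Python, from rig import manip gives the robot as it stands.
- The arm moves only by the tool creep_tool, called as name(argument=value, ...), one argument or row to a line, values as JSON. Schema: {"type":"object","properties":{"deltas":{"type":"array","items":{"type":"object","properties":{"drx":{"type":"number"},"dry":{"type":"number"},"drz":{"type":"number"},"dx":{"type":"number"},"dy":{"type":"number"},"dz":{"type":"number"},"finger_gap":{"type":"number"}},"additionalProperties":false,"required":["finger_gap"]},"minItems":1,"maxItems":20},"grip_n":{"type":"number"},"only":{"type":"string"},"quiet":{"type":"boolean"},"lines":{"type":"string"}},"required":["deltas"],"additionalProperties":false}. deltas is a list of rows, 1 to 20 of them, each an object with the fields drx, dry, drz (a rotation vector in degrees), dx, dy, dz (the shift in m), finger_gap (the opening from 0.0 (shut) to 1.0 (fully open)); a field left out counts as zero (the opening has to be given); each row is the pose to reach, as a shift and turn from the pose commanded when the call began, along the tool's axes at that moment; what a row does not reach only later rows make up. A row lasts 1/8 s, in which the tool goes at most 0.0625 m and 10.7 degrees, less where a joint would pass 70% of its speed; a pose out of reach is approached as far as the arm can. The fingers move at their own pace and stop on an object; grip_n is the grip in N (left out, the last holds). Time passes only in rows, so rows that do not move let the fingers close. The tool returns the time, the measured TCP pose, the force, the opening and the grip force at its end. only (a regular expression) keeps the lines of the reply that match it, lines (a string "A,B") keeps lines A to B, and quiet returns only ok. Input that does not fit is refused with a message, and nothing moves.
- manip.get_state(): the state, without advancing time (a new reading comes with each control period).
- manip.camera(name): name is "scene" or "side" or "wrist"; returns a dict with "image" (384x512x3 uint8, red, green, blue), "z_map" (384x512 float32, m along the optical axis (not along the pixel's ray), 0 where there is no reading), "fx", "fy", "cx", "cy" (pixels), "extrinsics" (4x4, takes a point from world to camera coordinates). Camera axes: x right, y down, z forward; pixel columns grow to the right and rows downward; lengths in m; the calibration is good to about 2 mm. A picture is of the moment at which its call begins.
- manip.finish_job(): hands the job in; it is judged then, once.
The state is a dict: "time": time; "q": joint angles; "joint_vel": joint speeds; "tau": joint torques, N m; "tool_pos": TCP position; "tcp_rot": TCP orientation; "contact_force": force on the tool from outside, world axes, zero at the start; "moment": the same for the moment, N m; "opening": opening from 0.0 (shut) to 1.0 (fully open); "finger_force": force on a finger pad.
Only numpy, scipy, OpenCV 4.12 (cv2) and the standard library are available. Lean on these libraries where they do the work, as an engineer would, in place of code of your own. Each camera call takes 0.05 s, during which the arm holds its last target. There are 200 camera calls.

## Task

Lift the five-toothed divider comb out of its dock and seat it gently in the slotted white carriage of the straw jig, all five teeth in their slots and the spine flush on the carriage, wherever the carriage happens to stand. Then slide the carriage along with the seated comb until it rests against the tall stop block of the jig, and let go. Handle the jig only with the comb (fingers off it), do not force anything, and leave the bottle, vial and timer where they stand.

Things in the scene. Friction and masses are not known exactly. Their poses are not given: they have to be found in the camera images.
- comb: Steel comb, teeth down in its dock, ~90 g, same either way round. Origin: middle of the plane of the tooth tips; y along the row, z up. Five teeth 4 (x) x 8 (y) mm, 14 mm long, at y = -32, -16, 0, 16, 32 mm; above them a spine 10 (x) x 84 (y) x 12 mm (z 14 to 26). Seated, its origin is 18 mm above the jig's origin; with tips resting on the carriage top, 32 mm.
- comb_tab (a point): Centre of the comb's black grip tab, 10 (x) x 40 (y) x 30 mm (z 26 to 56 of the comb, so this point is 41 mm above the tooth tips), to be pinched from above across its 10 mm. Axes as the comb.
- dock: Fixed dock: foot plate 60 x 100 x 6 mm with two walls 92 mm long along y, 6 mm apart inside, 22 mm over the outside, tops 24 mm above the bench. The comb's spine rests on the wall tops, its teeth hang between them (tips 10 mm above the bench). Origin at the centre of the underside; y along the walls.
- jig: Fixed straw jig; origin at the centre of its underside, at bench level; y along the sliding direction toward the tall stop block, z up. Base 76 (x) x 176 (y) x 10 mm with two low side rails, the stop block at its +y end and a low foot block (top 18 mm) at its -y end. A white carriage, 46 (x) x 102 (y) mm, slides between them along y, with friction of about 5 N.
- jig_top (a point): Fixed point of the jig over its centre (jig x = y = 0), at the height of the carriage's top face, 32 mm above the bench. The carriage has a row along y of five slots, 8 (x) x 10 mm (y), pitch 16 mm, 20 mm deep, centred on it, solid ends of 14 mm. Its position is NOT reported: its centre starts between y = -14 and 0 mm of this point, to be found by eye or feel.
- jig_stop (a point): Top edge of the tall stop block on the side facing the carriage (jig y = 75 mm, 44 mm above the bench); it does not move. Against the stop, the carriage's centre is at jig y = +24 mm.
- timer: White bench timer 42 x 66 x 50 mm standing behind the work; leave it alone. Origin at the centre of its underside.
- amber_bottle: Amber glass bottle with cap, 52 mm diameter, 104 mm high, behind the work; leave it alone. Origin at the centre of its underside.
- oil_vial: Small vial with white cap, 28 mm diameter, 57 mm high, behind the work; leave it alone. Origin at the centre of its underside.
Things that resemble listed ones, but are neither listed nor needed, are in the scene too. Of the things like the comb, leave any that is red; of the rest the larger one is meant.

How it is judged (in metres and radians):
On the way:
1. the comb is seated in the carriage, all teeth in their slots and the spine down on it, before the carriage is slid to the stop (z of comb in the frame of jig between 0.014 and 0.0205 m and x of comb in the frame of jig between -0.004 and 0.004 m and y of comb in the frame of jig between -0.026 and 0.015 m and angle between comb's own z axis and vertical below 0.08 rad and angle between the y axis of comb and the y axis of jig, either way round below 0.1 rad), for 0.1 s.
At the end, for the whole second after the job is handed in: The comb stands released and at rest in the carriage, its spine down on the carriage within 2.5 mm, upright within 0.08 rad, within 4 mm of the jig's middle line and 0.1 rad of its direction, and the carriage is against the tall stop (comb origin within 3 mm of y = 24 mm on the jig) (z of comb in the frame of jig between 0.014 and 0.0205 m and x of comb in the frame of jig between -0.004 and 0.004 m and y of comb in the frame of jig between 0.021 and 0.0275 m and angle between comb's own z axis and vertical below 0.08 rad and angle between the y axis of comb and the y axis of jig, either way round below 0.1 rad and linear speed of comb below 0.02 m/s and contact force between the fingers and comb below 0.1 N); the robot touches nothing.
It fails at once if the comb is pressed, pushed or knocked against the jig with more than 35 N in all (contact force between comb and jig above 35 N).
It fails at once if the fingers touch the jig or its carriage (contact force between the fingers and jig above 1 N).
It fails at once if the timer, amber bottle or small vial is moved by more than 20 mm (distance of any of timer, amber_bottle, oil_vial from where it was at the start of the episode above 0.02 m).
It also fails if it takes over 67 s, if anything falls off the work surface, if the arm or the gripper's body presses on something with over 40 N, if the wrist force passes 120 N, or if a joint passes its speed limit or range.

## Working session

There is one attempt and no reset: what is moved stays moved. The work goes in short steps, Python scripts to look and compute and a tool call to move; the robot and the scene stay as the last step left them, time stands still between calls to the robot, and variables do not carry over. Pictures are saved under pics/ and viewed, at most 10 in all, crops included, and the job is handed in when it is done.

```bash
ls; mkdir -p pics
```

Create h.py:
```python
import numpy as np, cv2
from rig import manip
from scipy.spatial.transform import Rotation as R
def snap(n,f):
    c=manip.camera(n); cv2.imwrite(f'pics/{f}.png',c['image'][:,:,::-1]); np.savez(f'pics/{f}.npz',**c); return c
def cloud(c):
    z=c['z_map'];v,u=np.mgrid[:z.shape[0],:z.shape[1]]
    p=np.stack([(u-c['cx'])/c['fx']*z,(v-c['cy'])/c['fy']*z,z],-1)
    E=np.array(c['extrinsics']); return (p-E[:3,3])@E[:3,:3]
def load(f): return dict(np.load(f'pics/{f}.npz'))
```

Run:
```python
from h import *
print(manip.hold_point_z, manip.get_state())
ims=[]
for n in ['scene','side','wrist']:
    c=snap(n,n+'0'); print(n,c['fx'],np.array(c['extrinsics']).round(3).tolist()); ims.append(c['image'])
E=np.vstack([np.hstack(ims[:2])])[:,:,::-1]
cv2.imwrite('pics/scene_big.png',cv2.resize(ims[0][:,:,::-1],(800,600)))
```

```text
pics
0.0187 {'time': 0.0, 'q': array([-7.40881786e+01,  2.06005944e+01,  8.66008173e+01,  1.79576718e-03,
        7.29073072e+01, -6.59600449e+00]), 'joint_vel': array([-0.08093488, -0.05928724,  0.03616756,  0.10820359,  0.04786482,
       -0.01744993]), 'tau': array([-2.95532001e-03, -5.27621555e+01, -2.78612727e+01, -5.40592755e-04,
        1.33482760e-02, -2.88900424e-05]), 'tool_pos': array([ 0.22948608, -0.55363075,  0.23041379]), 'tcp_rot': array([-1.79892198e+02, -1.41924028e-02,  2.25072831e+01]), 'contact_force': array([ 0.36503613,  0.3085209 , -0.21287878]), 'moment': array([-0.0176339 ,  0.01658915, -0.02811384]), 'finger_force': 0.0, 'opening': 0.9970102647212363}
scene 442.3857207983317 [[0.695, -0.719, 0.013, -0.383], [-0.358, -0.362, -0.86, 0.281], [0.623, 0.594, -0.509, 0.563], [0.0, 0.0, 0.0, 1.0]]
side 436.51450641413913 [[-0.934, -0.356, 0.026, 0.558], [-0.164, 0.362, -0.918, 0.14], [0.317, -0.862, -0.396, 0.88], [0.0, 0.0, 0.0, 1.0]]
wrist 287.0730274976066 [[0.383, -0.924, -0.001, -0.598], [-0.889, -0.369, 0.273, -0.035], [-0.252, -0.104, -0.962, 0.379], [0.0, 0.0, 0.0, 1.0]]
```

View pics/scene_big.png

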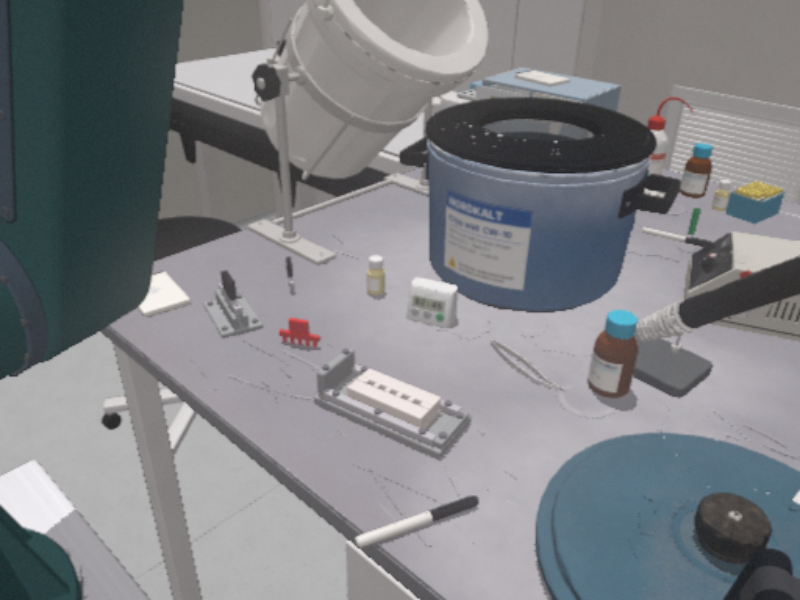

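View pics/side0.png

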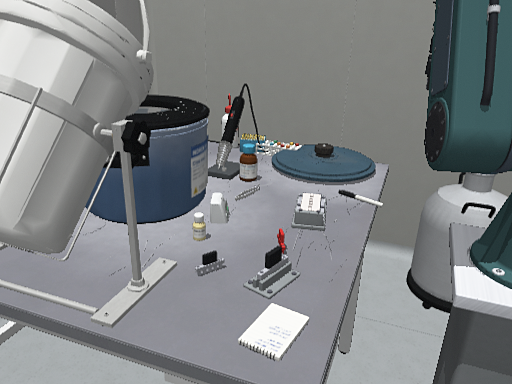

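The scene view shows the docked comb with its black tab at (230,290), the red comb at (300,333) and the jig with its carriage at (395,400) in the enlarged image. In the side view the docked comb is at (270,265), and a smaller comb stands at (209,262). Next I'll make a height map from the depth data.

Run:
```python
from h import *
P=[];C=[]
for f in ['scene0','side0']:
    c=load(f); p=cloud(c); 
    for u,v,n in ([(250,262,'?'),(149,180,'tab')] if f=='scene0' else [(272,257,'tab'),(311,202,'carr')]):
        print(f,n,p[v,u])
    m=c['z_map']>0
    P.append(p[m]);C.append(c['image'][m])
P=np.vstack(P);C=np.vstack(C)
np.savez('pics/pc.npz',P=P,C=C)
# topview 1mm, window around
x0,x1,y0,y1=0.3,0.75,-0.45,0.15
for lo,hi in [(-.02,.2)]:
    m=(P[:,0]>x0)&(P[:,0]<x1)&(P[:,1]>y0)&(P[:,1]<y1)&(P[:,2]>lo)&(P[:,2]<hi)
    p=P[m];cc=C[m];o=np.argsort(p[:,2]);p=p[o];cc=cc[o]
    img=np.zeros((600,800,3),np.uint8)
    s=1300
    r=((x1-p[:,0])*s).astype(int);k=((y1-p[:,1])*s).astype(int)
    for a in(0,1):
        for b in(0,1):
            img[np.clip(r+a,0,599),np.clip(k+b,0,799)]=cc[:,::-1]
    cv2.imwrite('pics/top.png',img)
```

```text
scene0 ? [ 0.45709255 -0.08217119  0.02638235]
scene0 tab [0.46584829 0.23316824 0.06450192]
side0 tab [0.46718514 0.2622363  0.05790997]
side0 carr [ 0.47429407 -0.05577797  0.03527334]
```

View pics/top.png

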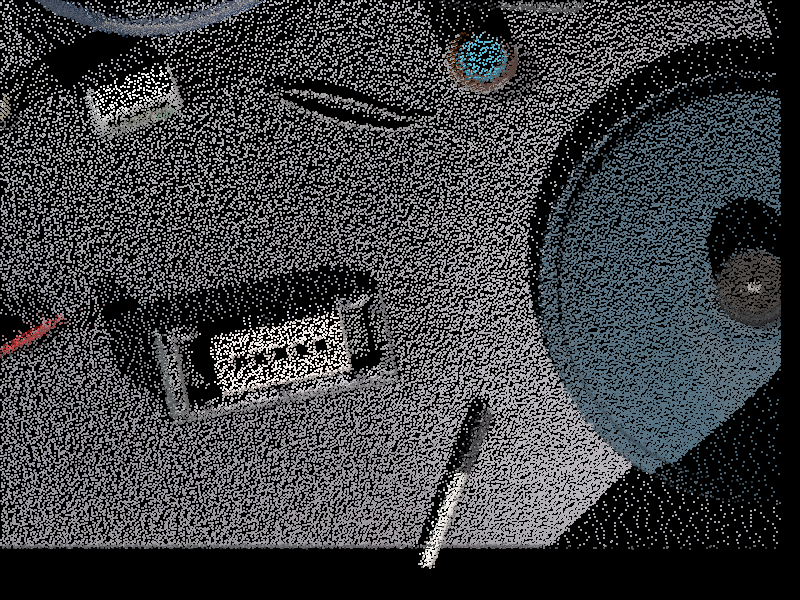

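The top map shows the jig running left and slightly down, at about 12° yaw, with the carriage top around (280,350) and the stop at (170,375). Next I'll fit the tab, the carriage and the stop.

Run:
```python
from h import *
for f in ['scene0','side0']:
    c=load(f);p=cloud(c);P=p[c['z_map']>0];C=c['image'][c['z_map']>0].astype(int)
    def sel(b): 
        x0,x1,y0,y1,z0,z1=b
        return P[(P[:,0]>x0)&(P[:,0]<x1)&(P[:,1]>y0)&(P[:,1]<y1)&(P[:,2]>z0)&(P[:,2]<z1)]
    for n,b in {'bench':(.4,.6,-.1,.1,-.01,.006),'tab':(.4,.53,.19,.31,.042,.075),'tabtop':(.4,.53,.19,.31,.0635,.075),'dockspine':(.4,.53,.18,.31,.026,.034),'dockplate':(.4,.53,.17,.33,.0045,.009),'carr':(.42,.53,-.14,.01,.029,.0365),'stop':(.4,.55,-.05,.06,.038,.06),'base':(.35,.55,-.2,.06,.006,.06)}.items():
        q=sel(b)
        if len(q)<5: print(f,n,len(q));continue
        r=cv2.minAreaRect((q[:,:2]*1000).astype(np.float32))
        u=q[:,:2]-q[:,:2].mean(0);w,V=np.linalg.eigh(u.T@u);a=V[:,1]
        print(f,n,len(q),'mean',(q.mean(0)*1000).round(1),'rect',np.round(r[0],1),np.round(r[1],1),round(r[2],1),'yaw of y',round(np.degrees(np.arctan2(-a[0]*np.sign(a[1]),abs(a[1]))),1))
```

```text
scene0 bench 3955 mean [496.    3.5  -1.2] rect [500.   0.] [199.9 200. ] 90.0 yaw of y -88.0
scene0 tab 111 mean [466.2 245.6  57. ] rect [469.1 250.5] [42.9 10.1] 72.0 yaw of y -13.8
scene0 tabtop 35 mean [468.8 249.7  65. ] rect [468.9 249.9] [41.9  8.9] 74.1 yaw of y -15.4
scene0 dockspine 49 mean [462.7 239.4  30.6] rect [469.7 252. ] [85.4 10.5] 73.0 yaw of y -14.8
scene0 dockplate 271 mean [461.6 249.5   5.8] rect [445.3 266.3] [116.9 113.4] 72.3 yaw of y 6.5
scene0 carr 864 mean [476.8 -64.6  30.9] rect [474.2 -49.6] [ 51.8 137. ] 14.9 yaw of y 14.8
scene0 stop 153 mean [460.3  14.6  42.3] rect [462.4  16.5] [65.  13.4] 10.4 yaw of y -79.3
scene0 base 3221 mean [466.4 -70.5  21.5] rect [423.9 -87.7] [186.3 201.9] 11.7 yaw of y 3.7
side0 bench 2457 mean [503.   19.6   1.9] rect [500.   0.] [199.9 199.8] 90.0 yaw of y 71.3
side0 tab 259 mean [466.9 257.5  57.5] rect [468.2 254.1] [41.3 11.6] 72.8 yaw of y -21.5
side0 tabtop 87 mean [467.3 254.8  66.9] rect [467.9 254.2] [41.1 10.6] 72.1 yaw of y -17.9
side0 dockspine 153 mean [465.4 258.7  29.1] rect [464.  256.1] [88.9 16.9] 63.6 yaw of y -20.8
side0 dockplate 441 mean [458.8 269.    7.4] rect [468.6 267.7] [118.5  84.9] 89.3 yaw of y -33.9
side0 carr 311 mean [477.1 -63.   34. ] rect [477.6 -64.7] [ 45.8 105.1] 11.3 yaw of y 10.8
side0 stop 147 mean [461.6  20.8  43.6] rect [461.8  19.5] [61.8 15. ] 9.0 yaw of y -78.3
side0 base 1104 mean [464.3 -30.7  26.9] rect [426.  -86.5] [185.4 209.5] 11.3 yaw of y -6.2
```

Add to h.py:
```python
def rel(pos,yaw,base=None):
    "shift and z-turn in tool axes from measured pose to world pos, yaw (tool down)"
    s=manip.get_state(); Rt=R.from_euler('xyz',s['tcp_rot'],degrees=True)
    d=Rt.inv().apply(np.array(pos)-s['tool_pos']); w=(Rt.inv()*R.from_euler('xyz',[180,0,yaw],degrees=True)).as_rotvec(degrees=True)
    print('tcp',s['tool_pos'].round(4),s['tcp_rot'].round(2),'-> rot',w.round(2),'d',d.round(4))
```

Run:
```python
from h import *
d=np.load('pics/pc.npz');P=d['P']
for x in np.arange(.2,.75,.05):
    print(round(x,2),[ (lambda q: int(1000*q.max()) if len(q)>3 else -1)(P[(abs(P[:,0]-x)<.025)&(abs(P[:,1]-y)<.025)&(P[:,2]<1)][:,2]) for y in np.arange(-.3,.5,.05)])
rel([.4685,.252,.2],72.5); rel([.4,-.2,.25],72.5)
```

```text
0.2 [-1, -1, -1, -1, 481, 430, 295, 486, 446, 297, -1, -1, -1, -1, -1, -1]
0.25 [-1, -1, -1, -1, 476, 488, 487, 485, 425, -1, -1, -1, -1, -1, -1, -1]
0.3 [-1, -1, 14, 10, -1, -1, -1, -1, -1, -1, -1, -1, -1, -1, -1, -1]
0.35 [4, 4, 15, 4, 4, 5, 5, 4, 3, 4, 4, 4, 4, 4, 4, 3]
0.4 [32, 5, 17, 4, 3, 4, 10, 4, 5, 3, 3, 4, 4, 12, 12, 13]
0.45 [36, 21, 16, 26, 35, 36, 49, 44, 4, 4, 40, 68, 39, 12, 12, 12]
0.5 [37, 26, 4, 24, 35, 36, 50, 49, 41, 41, 10, 68, 39, 3, 3, 3]
0.55 [38, 26, 4, 18, 18, 4, 4, 4, 4, 4, 3, 21, 3, 4, 3, 3]
0.6 [37, 22, 4, 4, 4, 3, 3, 3, 3, 4, 4, 44, 43, 4, 3, 3]
0.65 [33, 5, 6, 10, 12, 11, 45, 53, 53, 60, 7, 11, 18, 308, 310, 18]
0.7 [4, 107, 108, 4, 10, 11, 241, 241, 238, 59, 361, 471, 451, 454, 320, 222]
tcp [ 0.2295 -0.5538  0.2306] [-1.7991e+02 -1.0000e-02  2.2500e+01] -> rot [ -0.08  -0.05 -50.  ] d [ 0.5292 -0.6529  0.0317]
tcp [ 0.2295 -0.5538  0.2306] [-1.7991e+02 -1.0000e-02  2.2500e+01] -> rot [ -0.08  -0.05 -50.  ] d [ 0.2929 -0.2616 -0.019 ]
```

creep_tool(
  deltas=[
    {"drz": -10, "dx": 0.05, "dy": -0.04, "finger_gap": 1},
    {"drz": -20, "dx": 0.1, "dy": -0.085, "finger_gap": 1},
    {"drz": -30, "dx": 0.15, "dy": -0.13, "finger_gap": 1},
    {"drz": -40, "dx": 0.2, "dy": -0.18, "finger_gap": 1},
    {"drz": -50, "dx": 0.25, "dy": -0.22, "finger_gap": 1},
    {"drz": -50, "dx": 0.29, "dy": -0.26, "finger_gap": 1},
    {"drz": -50, "dx": 0.32, "dy": -0.31, "finger_gap": 1},
    {"drz": -50, "dx": 0.35, "dy": -0.36, "finger_gap": 1},
    {"drz": -50, "dx": 0.39, "dy": -0.41, "finger_gap": 1},
    {"drz": -50, "dx": 0.42, "dy": -0.46, "finger_gap": 1},
    {"drz": -50, "dx": 0.45, "dy": -0.51, "dz": 0.01, "finger_gap": 1},
    {"drz": -50, "dx": 0.48, "dy": -0.56, "dz": 0.02, "finger_gap": 1},
    {"drz": -50, "dx": 0.51, "dy": -0.61, "dz": 0.03, "finger_gap": 1},
    {"drz": -50, "dx": 0.529, "dy": -0.653, "dz": 0.03, "finger_gap": 1},
    {"drz": -50, "dx": 0.529, "dy": -0.653, "dz": 0.03, "finger_gap": 1},
    {"drz": -50, "dx": 0.529, "dy": -0.653, "dz": 0.03, "finger_gap": 1},
  ],
)

```text
time: 2.15
tool_pos: [0.4679, 0.251, 0.201]
tcp_rot: [-180.0, 0.1, 72.6]
contact_force: [0.5, -0.5, -0.0]
opening: 0.997
finger_force: 0.0
```

Run:
```python
from h import *
c=snap('wrist','w1'); cv2.imwrite('pics/w1b.png',cv2.resize(c['image'][:,:,::-1],(800,600)))
p=cloud(c)
P=p[c['z_map']>0]
for n,b in {'tabtop':(.4,.53,.19,.31,.062,.075),'dockspine':(.4,.53,.18,.31,.026,.041)}.items():
    x0,x1,y0,y1,z0,z1=b
    q=P[(P[:,0]>x0)&(P[:,0]<x1)&(P[:,1]>y0)&(P[:,1]<y1)&(P[:,2]>z0)&(P[:,2]<z1)]
    print(n,len(q),(q.mean(0)*1000).round(1),cv2.minAreaRect((q[:,:2]*1000).astype(np.float32)))
rel([.4685,.252,.1],72.5)
```

```text
tabtop 389 [468.9 254.6  66.1] ((468.67852783203125, 253.92764282226562), (40.168678283691406, 9.15091609954834), 72.55554962158203)
dockspine 285 [472.4 264.3  36.1] ((469.23773193359375, 253.96450805664062), (83.2817611694336, 17.981449127197266), 72.15840911865234)
tcp [0.468  0.2505 0.2011] [-1.7997e+02  5.0000e-02  7.2490e+01] -> rot [-0.03  0.05 -0.01] d [0.0017 0.     0.1011]
```

View pics/w1b.png

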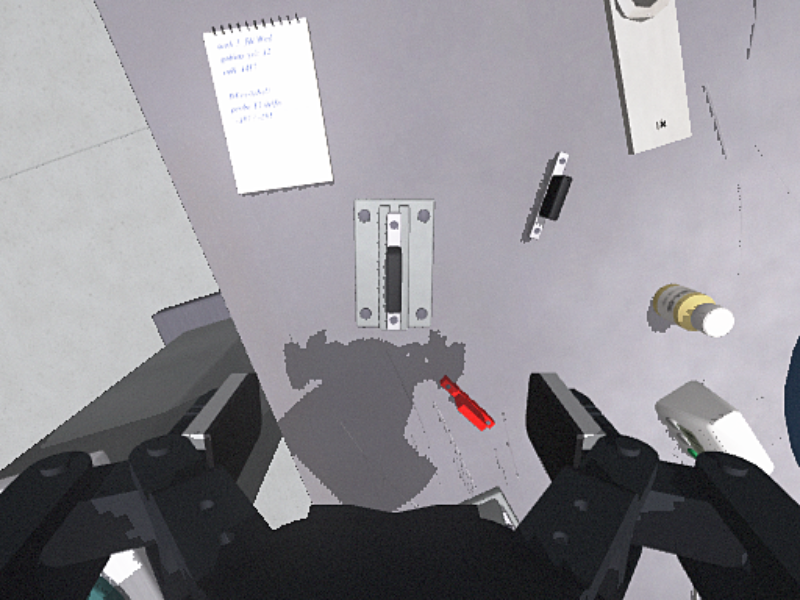

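The wrist view shows the docked comb's tab centred at about (393,280), aligned with the tool, between the fingers in the closing direction. The depth fit puts the tab at (0.4687, 0.2540), so I'll descend and grip.

creep_tool(
  deltas=[
    {"dx": 0.0035, "dz": 0.05, "finger_gap": 1},
    {"dx": 0.0035, "dz": 0.1, "finger_gap": 1},
    {"dx": 0.0035, "dz": 0.14, "finger_gap": 1},
    {"dx": 0.0035, "dz": 0.164, "finger_gap": 1},
    {"dx": 0.0035, "dz": 0.164, "finger_gap": 1},
    {"dx": 0.0035, "dz": 0.164, "finger_gap": 0},
    {"dx": 0.0035, "dz": 0.164, "finger_gap": 0},
    {"dx": 0.0035, "dz": 0.164, "finger_gap": 0},
    {"dx": 0.0035, "dz": 0.164, "finger_gap": 0},
    {"dx": 0.0035, "dz": 0.164, "finger_gap": 0},
    {"dx": 0.0035, "dz": 0.164, "finger_gap": 0},
    {"dx": 0.0035, "dz": 0.164, "finger_gap": 0},
  ],
  grip_n=40,
)

```text
time: 3.7
tool_pos: [0.4698, 0.255, 0.0379]
tcp_rot: [180.0, -0.0, 72.5]
contact_force: [-1.3, -1.0, 6.6]
opening: 0.107
finger_force: 41.5
```

creep_tool(
  deltas=[
    {"dz": -0.02, "finger_gap": 0},
    {"dz": -0.04, "finger_gap": 0},
    {"dz": -0.08, "finger_gap": 0},
    {"dz": -0.12, "finger_gap": 0},
    {"dz": -0.16, "finger_gap": 0},
    {"dz": -0.16, "finger_gap": 0},
  ],
)

```text
time: 4.45
tool_pos: [0.4716, 0.2558, 0.2005]
tcp_rot: [179.7, -0.2, 72.5]
contact_force: [0.2, 0.1, -1.8]
opening: 0.112
finger_force: 40.6
```

Run:
```python
from h import *
rel([.4865,-.113,.2],101)
```

```text
tcp [0.4716 0.2558 0.2005] [179.71  -0.24  72.52] -> rot [  0.34  -0.16 -28.48] d [-0.3472  0.125  -0.0004]
```

creep_tool(
  deltas=[
    {"drz": -5, "dx": -0.03, "dy": 0.01, "finger_gap": 0},
    {"drz": -10, "dx": -0.07, "dy": 0.025, "finger_gap": 0},
    {"drz": -15, "dx": -0.12, "dy": 0.043, "finger_gap": 0},
    {"drz": -20, "dx": -0.17, "dy": 0.061, "finger_gap": 0},
    {"drz": -25, "dx": -0.22, "dy": 0.08, "finger_gap": 0},
    {"drz": -28.5, "dx": -0.27, "dy": 0.097, "finger_gap": 0},
    {"drz": -28.5, "dx": -0.31, "dy": 0.112, "finger_gap": 0},
    {"drz": -28.5, "dx": -0.335, "dy": 0.12, "finger_gap": 0},
    {"drz": -28.5, "dx": -0.347, "dy": 0.125, "finger_gap": 0},
    {"drz": -28.5, "dx": -0.347, "dy": 0.125, "finger_gap": 0},
    {"drz": -28.5, "dx": -0.347, "dy": 0.125, "finger_gap": 0},
  ],
)

```text
time: 5.82
tool_pos: [0.484, -0.1126, 0.1969]
tcp_rot: [-180.0, -0.1, 101.0]
contact_force: [-0.3, 0.1, -0.5]
opening: 0.114
finger_force: 40.5
```

Run:
```python
from h import *
c=snap('wrist','w2'); cv2.imwrite('pics/w2b.png',cv2.resize(c['image'][:,:,::-1],(800,600)))
s=manip.get_state();print(s['tool_pos'],s['tcp_rot'])
p=cloud(c);P=p[c['z_map']>0]
def fit(n,b):
    x0,x1,y0,y1,z0,z1=b
    q=P[(P[:,0]>x0)&(P[:,0]<x1)&(P[:,1]>y0)&(P[:,1]<y1)&(P[:,2]>z0)&(P[:,2]<z1)]
    print(n,len(q),(q.mean(0)*1000).round(1),cv2.minAreaRect((q[:,:2]*1000).astype(np.float32)) if len(q)>3 else '')
fit('carr',(.42,.53,-.14,.01,.029,.036));fit('stop',(.4,.55,-.05,.06,.040,.06));fit('all',(.38,.55,-.18,.05,.006,.06));
```

```text
[ 0.48408639 -0.11251081  0.19704459] [-1.79971254e+02 -4.84604592e-02  1.01069849e+02]
carr 3730 [477.4 -58.3  32.3] ((474.62725830078125, -50.04216766357422), (50.72090530395508, 132.1688232421875), 14.395243644714355)
stop 988 [462.3  18.1  44.1] ((462.12847900390625, 18.709613800048828), (64.0886001586914, 12.35681438446045), 11.153619766235352)
all 10707 [475.1 -46.7  24.4] ((477.8454895019531, -60.461341857910156), (76.30413818359375, 175.24551391601562), 11.080215454101562)
```

View pics/w2b.png

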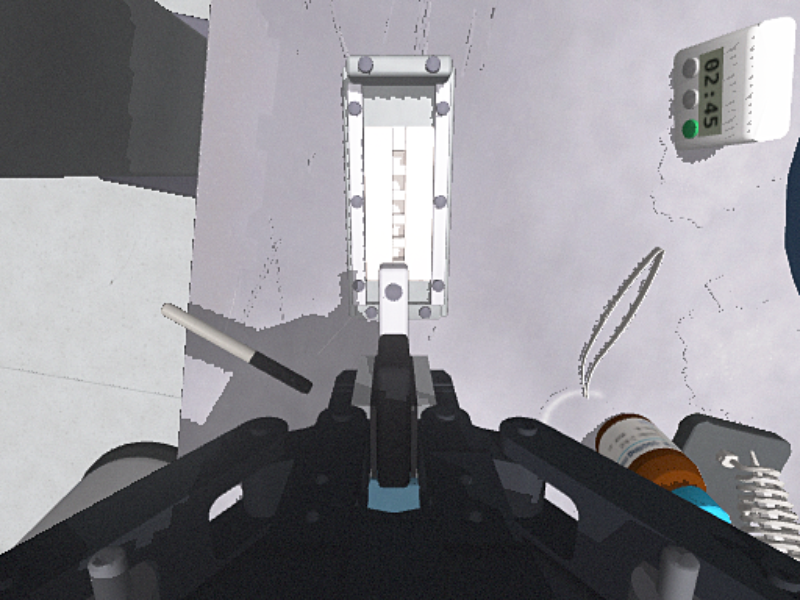

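The wrist view shows the jig with its stop at (400,68), the carriage between rows 126 and 280 with slots at x≈398, and the held comb's spine end at (395,265). All depths are good, so I'll work in the jig frame.

Add to h.py:
```python
J0=np.array([.4778,-.0605,0]);JR=R.from_euler('z',11.08,degrees=True)
def toj(P): return JR.inv().apply(P-J0)
```

Run:
```python
from h import *
c=load('w2');p=cloud(c);v,u=np.nonzero(c['z_map']>0);P=p[v,u];q=toj(P)*1000;col=c['image'][v,u].astype(int)
m=(abs(q[:,0])<26)&(abs(q[:,1])<70)&(q[:,2]>30)&(q[:,2]<35);a=q[m]
mm=abs(a[:,0])>8
print('carr x',np.percentile(a[:,0],[0,1,99,100]),'y',np.percentile(a[mm,1],[0,1,99,100]))
# hist of y
h,e=np.histogram(a[(abs(a[:,0])<15)&(abs(a[:,0])>6),1],np.arange(-70,70,2));print(dict(zip(e[:-1].astype(int),h)))
# slots: points deep within |x|<4
b=q[(abs(q[:,0])<3)&(abs(q[:,1])<70)]
for y in np.arange(-50,50,1.0):
    k=b[abs(b[:,1]-y)<.6]
    k=k[k[:,2]<60]
    if len(k): print(int(y),round(float(np.median(k[:,2])),1),end='; ')
# slot brightness
# comb in tool frame
s=manip.get_state();Rt=R.from_euler('xyz',s['tcp_rot'],degrees=True)
t=Rt.inv().apply(P-s['tool_pos'])*1000
m=(abs(t[:,1])<15)&(t[:,0]>10)&(t[:,0]<70)&(abs(t[:,2])<35)
w=t[m];print('\ncomb pts',len(w))
sp=w[(w[:,2]>-8)&(w[:,2]<8)]
print('spine top z',np.median(sp[:,2]),'x max',np.percentile(sp[:,0],[95,99,100]),'y',np.percentile(sp[:,1],[1,50,99]))
for x in range(22,48,3):
    k=sp[abs(sp[:,0]-x)<1.5]; 
    if len(k): print(x,np.median(k[:,2]).round(2),k[:,1].mean().round(2),end='; ')
```

```text
carr x [-23.07806638 -22.50410925  22.39421814  22.9649296 ] y [-54.06835076 -52.6233754   46.73515518  47.35973872]
{np.int64(-70): np.int64(0), np.int64(-68): np.int64(0), np.int64(-66): np.int64(0), np.int64(-64): np.int64(0), np.int64(-62): np.int64(0), np.int64(-60): np.int64(0), np.int64(-58): np.int64(0), np.int64(-56): np.int64(0), np.int64(-54): np.int64(15), np.int64(-52): np.int64(14), np.int64(-50): np.int64(12), np.int64(-48): np.int64(12), np.int64(-46): np.int64(20), np.int64(-44): np.int64(20), np.int64(-42): np.int64(29), np.int64(-40): np.int64(32), np.int64(-38): np.int64(22), np.int64(-36): np.int64(31), np.int64(-34): np.int64(34), np.int64(-32): np.int64(34), np.int64(-30): np.int64(34), np.int64(-28): np.int64(32), np.int64(-26): np.int64(30), np.int64(-24): np.int64(26), np.int64(-22): np.int64(30), np.int64(-20): np.int64(34), np.int64(-18): np.int64(34), np.int64(-16): np.int64(34), np.int64(-14): np.int64(34), np.int64(-12): np.int64(34), np.int64(-10): np.int64(35), np.int64(-8): np.int64(33), np.int64(-6): np.int64(33), np.int64(-4): np.int64(29), np.int6
[... 1268 characters left out ...]
 13.4; -6 12.6; -5 12.2; -4 13.3; -3 12.5; -2 12.5; -1 12.6; 0 13.4; 2 32.5; 3 32.7; 4 32.6; 5 31.9; 6 32.3; 7 32.6; 8 14.9; 9 12.5; 10 12.5; 11 13.2; 12 13.2; 13 13.1; 14 13.2; 15 13.1; 16 12.3; 17 12.9; 18 32.1; 19 32.3; 20 31.7; 21 32.6; 22 32.0; 23 32.3; 24 13.2; 25 13.1; 26 13.0; 27 13.1; 28 13.1; 29 12.4; 30 13.2; 31 12.6; 32 12.1; 33 12.8; 34 23.9; 35 32.2; 36 32.1; 37 32.4; 38 32.6; 39 32.5; 40 32.6; 41 32.4; 42 32.2; 43 32.1; 44 31.7; 45 32.1; 46 32.2; 47 32.0; 
comb pts 2458
spine top z 1.685864984753329 x max [40.16185781 40.67239204 40.86547888] y [-9.09842186  0.14743095  9.8456633 ]
22 1.98 0.4; 25 1.73 0.25; 28 1.99 0.31; 31 1.48 0.13; 34 1.54 0.12; 37 1.85 0.29; 40 2.46 0.39;
```

Run:
```python
from h import *
t=J0+JR.apply([-.0002,-.0025,0]);print(t)
rel([t[0],t[1],.07],101.08)
```

```text
[ 0.47808418 -0.06299184  0.        ]
tcp [ 0.4841 -0.1125  0.197 ] [-1.7997e+02 -5.0000e-02  1.0107e+02] -> rot [-0.03 -0.05 -0.01] d [0.0496 0.0037 0.1271]
```

creep_tool(
  deltas=[
    {"dx": 0.025, "dy": 0.002, "dz": 0.03, "finger_gap": 0},
    {"dx": 0.0496, "dy": 0.0037, "dz": 0.06, "finger_gap": 0},
    {"dx": 0.0496, "dy": 0.0037, "dz": 0.09, "finger_gap": 0},
    {"dx": 0.0496, "dy": 0.0037, "dz": 0.11, "finger_gap": 0},
    {"dx": 0.0496, "dy": 0.0037, "dz": 0.12, "finger_gap": 0},
    {"dx": 0.0496, "dy": 0.0037, "dz": 0.127, "finger_gap": 0},
    {"dx": 0.0496, "dy": 0.0037, "dz": 0.127, "finger_gap": 0},
    {"dx": 0.0496, "dy": 0.0037, "dz": 0.127, "finger_gap": 0},
    {"dx": 0.0496, "dy": 0.0037, "dz": 0.127, "finger_gap": 0},
  ],
)

```text
time: 7.0
tool_pos: [0.479, -0.0645, 0.0709]
tcp_rot: [179.9, 0.0, 101.0]
contact_force: [0.2, -1.2, -0.3]
opening: 0.111
finger_force: 40.6
```

Run:
```python
from h import *
t=J0+JR.apply([-.0002,-.0025,0]);rel([t[0],t[1],.07],101.08)
c=snap('side','s3')
E=np.array(c['extrinsics']);k=E[:3,:3]@[.478,-.063,.04]+E[:3,3];u=int(c['fx']*k[0]/k[2]+c['cx']);v=int(c['fy']*k[1]/k[2]+c['cy'])
cv2.imwrite('pics/s3b.png',cv2.resize(c['image'][v-50:v+40,u-60:u+60,::-1],(800,600),interpolation=cv2.INTER_CUBIC))
c=snap('scene','c3')
E=np.array(c['extrinsics']);k=E[:3,:3]@[.478,-.063,.04]+E[:3,3];u=int(c['fx']*k[0]/k[2]+c['cx']);v=int(c['fy']*k[1]/k[2]+c['cy'])
cv2.imwrite('pics/c3b.png',cv2.resize(c['image'][v-50:v+40,u-60:u+60,::-1],(800,600),interpolation=cv2.INTER_CUBIC))
# comb spine in world from scene camera, in jig frame
for f in('c3','s3'):
    c=load(f);p=cloud(c)[c['z_map']>0];q=toj(p)*1000
    a=q[(abs(q[:,0])<12)&(abs(q[:,1])<60)&(q[:,2]>52)&(q[:,2]<68)];print(f,len(a),np.percentile(a,[1,50,99],axis=0).round(1).tolist())
    b=q[(abs(q[:,0])<26)&(abs(q[:,1])<60)&(q[:,2]>29)&(q[:,2]<36)];print(np.percentile(b,[.5,50,99.5],axis=0).round(1).tolist())
```

```text
tcp [ 0.479  -0.0645  0.0709] [1.7994e+02 3.0000e-02 1.0100e+02] -> rot [ 0.06  0.03 -0.08] d [ 0.0017 -0.0006  0.0009]
c3 252 [[-4.9, -49.6, 52.2], [-2.6, -16.0, 62.3], [6.0, 32.4, 68.0]]
[[-23.5, -56.0, 29.1], [-5.2, -9.7, 30.8], [22.8, 45.6, 33.2]]
s3 15 [[-5.0, 7.5, 55.9], [0.1, 33.1, 63.1], [2.9, 34.9, 67.5]]
[[-23.6, -55.1, 29.9], [-2.6, 2.8, 34.1], [21.6, 48.2, 35.8]]
```

View pics/c3b.png

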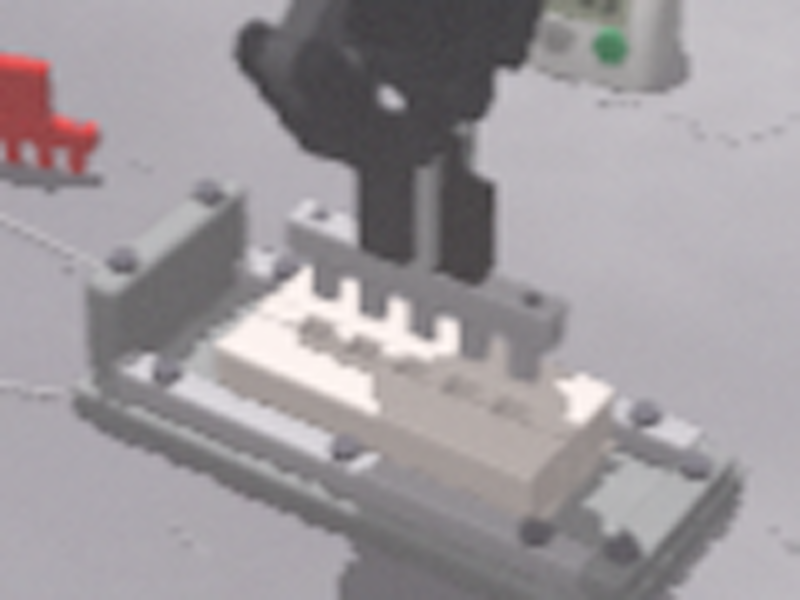

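The scene crop shows the comb level above the carriage, its teeth at (310–540, 300–370) over the slots at (315–515, 330–410), roughly lined up. I'll measure the residual with the wrist camera.

Create m.py:
```python
from h import *
import sys
def meas(f):
    c=snap('wrist',f);p=cloud(c);P=p[c['z_map']>0];q=toj(P)*1000
    s=manip.get_state();tj=toj(s['tool_pos'])*1000;print('tcp jig',tj.round(2),'rot',s['tcp_rot'].round(2),'F',s['contact_force'].round(1))
    top=tj[2]-1.7
    a=q[(abs(q[:,0])<14)&(q[:,1]>tj[1]+22)&(q[:,1]<60)&(abs(q[:,2]-top)<3.5)]
    print('spine',len(a),'z',np.median(a[:,2]).round(2),'yend',np.percentile(a[:,1],[97,99,100]).round(2),'x',np.percentile(a[:,0],[2,50,98]).round(2), 'slope',np.polyfit(a[:,1],a[:,0],1)[0].round(3),'zslope',np.polyfit(a[:,1],a[:,2],1)[0].round(3))
    b=q[(abs(q[:,0])<21)&(abs(q[:,1])<73)&(abs(q[:,2]-32)<2.2)]
    print('carr yend',np.percentile(b[:,1],[98,99.5,100]).round(2),'z',np.median(b[:,2]).round(2))
    print('comb y',(np.percentile(a[:,1],99.7)-42).round(2),'carr y',(np.percentile(b[:,1],99.7)-51).round(2))
meas(sys.argv[1])
```

```bash
python3 m.py w3
```

```text
tcp jig [ 0.17 -4.05 70.63] rot [1.7997e+02 1.0000e-02 1.0100e+02] F [-0.5  0.1 -0.7]
spine 663 z 68.96 yend [36.39 36.69 36.9 ] x [-4.2   0.52  5.24] slope 0.003 zslope -0.025
carr yend [47.11 47.66 47.79] z 32.38
comb y -5.16 carr y -3.32
```

creep_tool(
  deltas=[
    {"dx": 0.0017, "dy": -0.0005, "dz": 0.002, "finger_gap": 0},
    {"dx": 0.0017, "dy": -0.0005, "dz": 0.005, "finger_gap": 0},
    {"dx": 0.0017, "dy": -0.0005, "dz": 0.008, "finger_gap": 0},
    {"dx": 0.0017, "dy": -0.0005, "dz": 0.008, "finger_gap": 0},
    {"dx": 0.0017, "dy": -0.0005, "dz": 0.008, "finger_gap": 0},
  ],
)

```text
time: 7.78
tool_pos: [0.4777, -0.0627, 0.0622]
tcp_rot: [-180.0, -0.0, 101.0]
contact_force: [-0.4, 0.7, -2.0]
opening: 0.107
finger_force: 40.6
```

```bash
python3 m.py w4
```

```text
tcp jig [-0.45 -2.2  62.31] rot [180.    -0.   101.01] F [-0.2 -0.1 -0.2]
spine 671 z 60.62 yend [38.22 38.56 38.79] x [-4.97 -0.24  4.48] slope 0.004 zslope -0.028
carr yend [47.38 47.86 48.06] z 32.34
comb y -3.36 carr y -3.11
```

creep_tool(
  deltas=[
    {"dz": 0.001, "finger_gap": 0},
    {"dz": 0.002, "finger_gap": 0},
    {"dz": 0.003, "finger_gap": 0},
    {"dz": 0.004, "finger_gap": 0},
    {"dz": 0.004, "finger_gap": 0},
  ],
)

```text
time: 8.45
tool_pos: [0.4777, -0.0627, 0.0582]
tcp_rot: [-180.0, -0.0, 101.0]
contact_force: [-1.0, 0.9, -0.4]
opening: 0.107
finger_force: 40.6
```

creep_tool(
  deltas=[
    {"dz": 0.001, "finger_gap": 0},
    {"dz": 0.002, "finger_gap": 0},
    {"dz": 0.003, "finger_gap": 0},
    {"dz": 0.004, "finger_gap": 0},
    {"dz": 0.004, "finger_gap": 0},
  ],
)

```text
time: 9.07
tool_pos: [0.4777, -0.0627, 0.0542]
tcp_rot: [-180.0, -0.0, 101.0]
contact_force: [-0.5, 0.1, -0.9]
opening: 0.108
finger_force: 40.6
```

creep_tool(
  deltas=[
    {"dz": 0.001, "finger_gap": 0},
    {"dz": 0.002, "finger_gap": 0},
    {"dz": 0.003, "finger_gap": 0},
    {"dz": 0.004, "finger_gap": 0},
    {"dz": 0.005, "finger_gap": 0},
    {"dz": 0.006, "finger_gap": 0},
    {"dz": 0.006, "finger_gap": 0},
  ],
)

```text
time: 9.95
tool_pos: [0.4776, -0.0627, 0.0482]
tcp_rot: [-180.0, -0.0, 101.0]
contact_force: [-0.6, 0.0, -0.3]
opening: 0.113
finger_force: 40.6
```

```bash
python3 m.py w5
```

```text
tcp jig [-0.56 -2.14 48.27] rot [-1.7999e+02 -1.0000e-02  1.0100e+02] F [-1.  -0.2 -1.2]
spine 668 z 46.54 yend [38.29 38.52 38.69] x [-5.02 -0.3   4.43] slope -0.002 zslope -0.021
carr yend [47.42 47.88 48.01] z 32.34
comb y -3.41 carr y -3.08
```

Teeth are in without contact. About 2.3 mm is left to the seat.

creep_tool(
  deltas=[
    {"dz": 0.0005, "finger_gap": 0},
    {"dz": 0.001, "finger_gap": 0},
    {"dz": 0.0015, "finger_gap": 0},
    {"dz": 0.0018, "finger_gap": 0},
    {"dz": 0.0018, "finger_gap": 0},
  ],
)

```text
time: 10.62
tool_pos: [0.4777, -0.0627, 0.0465]
tcp_rot: [-180.0, -0.0, 101.0]
contact_force: [-0.7, 0.1, -0.0]
opening: 0.107
finger_force: 40.6
```

creep_tool(
  deltas=[
    {"dz": 0.0003, "finger_gap": 0},
    {"dz": 0.0005, "finger_gap": 0},
    {"dz": 0.0005, "finger_gap": 0},
  ],
)

```text
time: 11.0
tool_pos: [0.4777, -0.0627, 0.046]
tcp_rot: [-180.0, -0.0, 101.0]
contact_force: [-0.5, 0.5, -0.7]
opening: 0.108
finger_force: 40.6
```

creep_tool(
  deltas=[
    {"dz": 0.0003, "finger_gap": 0},
    {"dz": 0.0005, "finger_gap": 0},
    {"dz": 0.0005, "finger_gap": 0},
  ],
)

```text
time: 11.38
tool_pos: [0.4778, -0.0627, 0.0459]
tcp_rot: [180.0, 0.0, 101.0]
contact_force: [-1.9, 0.2, 5.6]
opening: 0.106
finger_force: 41.5
```

creep_tool(
  deltas=[
    {"dz": 0.0003, "finger_gap": 0},
    {"dz": 0.0004, "finger_gap": 0},
    {"dz": 0.0004, "finger_gap": 0},
  ],
)

```text
time: 11.75
tool_pos: [0.4778, -0.0627, 0.0458]
tcp_rot: [180.0, 0.0, 101.0]
contact_force: [-2.1, 1.4, 10.2]
opening: 0.107
finger_force: 42.3
```

Seated, with 10 N of contact at the expected height. I'll relax the press and slide.

creep_tool(
  deltas=[
    {"dz": -0.0006, "finger_gap": 0},
    {"dx": 0.001, "dz": -0.0006, "finger_gap": 0},
    {"dx": 0.002, "dz": -0.0006, "finger_gap": 0},
    {"dx": 0.004, "dz": -0.0006, "finger_gap": 0},
    {"dx": 0.006, "dz": -0.0006, "finger_gap": 0},
    {"dx": 0.006, "dz": -0.0006, "finger_gap": 0},
  ],
)

```text
time: 12.5
tool_pos: [0.4772, -0.0573, 0.0459]
tcp_rot: [179.9, 0.1, 101.0]
contact_force: [0.1, -4.0, 3.6]
opening: 0.107
finger_force: 41.2
```

```bash
python3 m.py w6
```

```text
tcp jig [3.000e-02 3.230e+00 4.592e+01] rot [1.7995e+02 5.0000e-02 1.0103e+02] F [ 0.7 -4.6  3.6]
spine 664 z 44.2 yend [43.54 43.8  44.07] x [-4.46  0.3   5.01] slope -0.002 zslope -0.016
carr yend [51.16 51.63 51.95] z 32.34
comb y 1.91 carr y 0.69
```

creep_tool(
  deltas=[
    {"dx": 0.002, "finger_gap": 0},
    {"dx": 0.004, "finger_gap": 0},
    {"dx": 0.006, "finger_gap": 0},
    {"dx": 0.008, "finger_gap": 0},
    {"dx": 0.01, "finger_gap": 0},
    {"dx": 0.012, "finger_gap": 0},
    {"dx": 0.014, "finger_gap": 0},
    {"dx": 0.016, "finger_gap": 0},
    {"dx": 0.018, "finger_gap": 0},
    {"dx": 0.02, "finger_gap": 0},
    {"dx": 0.021, "finger_gap": 0},
    {"dx": 0.021, "finger_gap": 0},
  ],
)

```text
time: 14.05
tool_pos: [0.4731, -0.0364, 0.0459]
tcp_rot: [180.0, 0.0, 101.0]
contact_force: [0.8, -4.5, 4.5]
opening: 0.109
finger_force: 41.4
```

```bash
python3 m.py w7
```

```text
tcp jig [ 0.   24.51 45.9 ] rot [1.7995e+02 2.0000e-02 1.0101e+02] F [ 0.8 -3.9  4.1]
spine 465 z 44.29 yend [59.69 59.85 60.  ] x [-4.48  0.28  5.03] slope -0.007 zslope 0.036
carr yend [72.4  72.86 72.97] z 32.33
comb y 17.98 carr y 21.9
```

creep_tool(
  deltas=[
    {"dx": 0.0005, "finger_gap": 0},
    {"dx": 0.001, "finger_gap": 0},
    {"dx": 0.0015, "finger_gap": 0},
    {"dx": 0.0015, "finger_gap": 0},
  ],
)

```text
time: 14.6
tool_pos: [0.4728, -0.0349, 0.0459]
tcp_rot: [180.0, 0.0, 101.0]
contact_force: [1.0, -3.9, 5.7]
opening: 0.109
finger_force: 41.5
```

creep_tool(
  deltas=[
    {"dx": 0.0003, "finger_gap": 0},
    {"dx": 0.0005, "finger_gap": 0},
    {"dx": 0.0005, "finger_gap": 0},
  ],
)

```text
time: 14.98
tool_pos: [0.4727, -0.0346, 0.0459]
tcp_rot: [180.0, 0.0, 101.0]
contact_force: [0.3, -5.6, 5.4]
opening: 0.106
finger_force: 41.4
```

creep_tool(
  deltas=[
    {"dx": 0.0003, "finger_gap": 0},
    {"dx": 0.0005, "finger_gap": 0},
    {"dx": 0.0005, "finger_gap": 0},
  ],
)

```text
time: 15.35
tool_pos: [0.4727, -0.0345, 0.0459]
tcp_rot: [180.0, 0.1, 101.0]
contact_force: [1.0, -7.9, 4.4]
opening: 0.107
finger_force: 41.3
```

creep_tool(
  deltas=[
    {"dx": 0.0003, "finger_gap": 0},
    {"dx": 0.0005, "finger_gap": 0},
    {"dx": 0.0005, "finger_gap": 0},
  ],
)

```text
time: 15.72
tool_pos: [0.4728, -0.0345, 0.0459]
tcp_rot: [179.9, 0.1, 101.1]
contact_force: [0.1, -9.3, 3.7]
opening: 0.109
finger_force: 41.3
```

```bash
sed -i 's/q\[:,1\]<60/q[:,1]<72/; s/<73/<76/' m.py; python3 m.py w8
```

```text
tcp jig [4.000e-02 2.650e+01 4.594e+01] rot [1.7995e+02 1.1000e-01 1.0105e+02] F [  1.7 -10.8   4.9]
spine 670 z 44.14 yend [66.85 67.1  67.32] x [-4.44  0.31  5.03] slope 0.006 zslope -0.036
carr yend [72.82 73.32 73.49] z 32.34
comb y 25.26 carr y 22.37
```

The force rises without further travel, so the carriage is at the stop. I'll relieve the push, release and retreat straight up.

creep_tool(
  deltas=[
    {"dx": -0.0006, "dz": -0.0002, "finger_gap": 0},
    {"dx": -0.001, "dz": -0.0003, "finger_gap": 0},
    {"dx": -0.001, "dz": -0.0003, "finger_gap": 0},
    {"dx": -0.001, "dz": -0.0003, "finger_gap": 1},
    {"dx": -0.001, "dz": -0.0003, "finger_gap": 1},
    {"dx": -0.001, "dz": -0.0003, "finger_gap": 1},
    {"dx": -0.001, "dz": -0.0003, "finger_gap": 1},
    {"dx": -0.001, "dz": -0.0003, "finger_gap": 1},
    {"dx": -0.001, "dz": -0.0003, "finger_gap": 1},
    {"dx": -0.001, "dz": -0.0003, "finger_gap": 1},
  ],
)

```text
time: 17.02
tool_pos: [0.4722, -0.0343, 0.046]
tcp_rot: [180.0, -0.0, 101.0]
contact_force: [0.4, -0.6, -0.7]
opening: 1.003
finger_force: 0.0
```

creep_tool(
  deltas=[
    {"dz": -0.01, "finger_gap": 1},
    {"dz": -0.03, "finger_gap": 1},
    {"dz": -0.06, "finger_gap": 1},
    {"dz": -0.1, "finger_gap": 1},
    {"dx": -0.03, "dz": -0.14, "finger_gap": 1},
    {"dx": -0.05, "dz": -0.15, "finger_gap": 1},
    {"dx": -0.05, "dz": -0.15, "finger_gap": 1},
    {"dx": -0.05, "dz": -0.15, "finger_gap": 1},
  ],
)

```text
time: 18.02
tool_pos: [0.4803, -0.0827, 0.1947]
tcp_rot: [-179.9, -0.1, 101.0]
contact_force: [0.3, 0.1, 0.5]
opening: 1.002
finger_force: 0.0
```

Run:
```python
from h import *
c=snap('wrist','w9');p=cloud(c)
q=toj(p[c['z_map']>0])*1000
for n,(lo,hi,xm) in {'tab':(71,78,12),'spine':(41.5,47,8),'carr':(30,34.2,21)}.items():
    a=q[(abs(q[:,0])<xm)&(abs(q[:,1])<74.5)&(q[:,2]>lo)&(q[:,2]<hi)]
    if len(a)>3: print(n,len(a),np.median(a[:,2]).round(2),cv2.minAreaRect(a[:,:2].astype(np.float32)),np.percentile(a[:,1],[.5,99.5]).round(2))
cv2.imwrite('pics/w9b.png',cv2.resize(c['image'][:,:,::-1],(800,600)))
```

```text
tab 475 74.12 ((0.8605513572692871, 24.812881469726562), (38.58530807495117, 9.223570823669434), 89.76660919189453) [ 5.57 44.09]
spine 392 44.21 ((0.5798506736755371, 24.987823486328125), (82.38896942138672, 9.415458679199219), 89.87122344970703) [-16.06  66.13]
carr 3056 32.37 ((-0.0021572113037109375, 23.825172424316406), (41.9383544921875, 101.3505859375), 0.033388569951057434) [-26.39  74.39]
```

View pics/w9b.png

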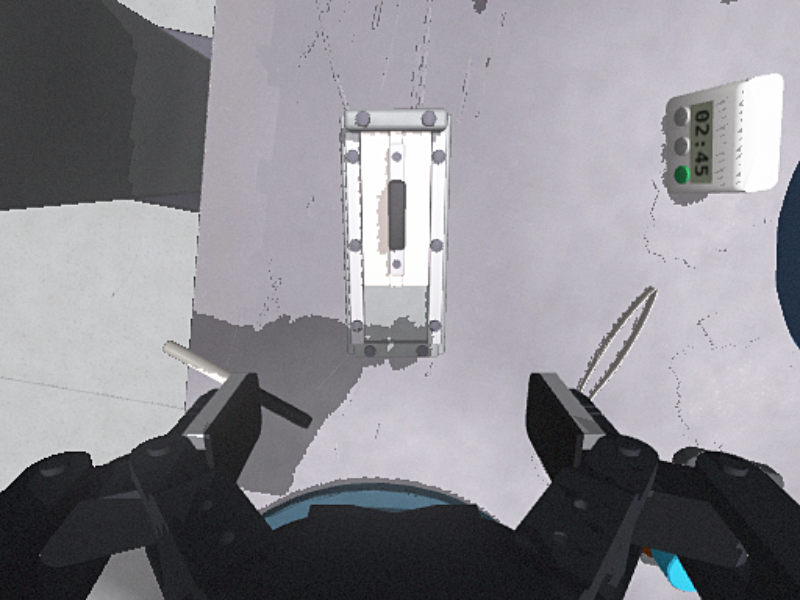

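The comb stands upright and flush: its tab is at (398,215), its spine lies flat on the carriage, and the carriage touches the stop at row 130. Measured comb y is 24.9 mm, x is 0.7 mm and spine top is 44.2 mm, so I'm handing in.

```bash
python3 -c "
from rig import manip
print(manip.finish_job())"
```

```text
the job is handed in; nothing more can be done
None
```

The comb is seated flush in the carriage, the carriage rests against the tall stop (comb at about y = 25 mm, within the 21–27.5 mm limits), and the comb is released; the job was handed in at about 18 s, with no verdict reported back.

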